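Index the turntable to the brass weight

ROBOT

A 7-joint arm with a two-finger parallel gripper is mounted at the origin on a cart in front of the work surface, level with it; the furniture and walls round the work are solid. World frame = base frame: x ahead of the robot, y to its left, z up, the work surface at z = 0. Lengths are in m, angles in rad, forces in N, time in s.
With the tool pointing down it reaches from about 0.4 to 0.875 m from the base axis. Payload 19.3 kg.
Tool frame: the origin (TCP) lies midway between the tips of the shut fingers; the grasp point (between the pads) lies 19 mm behind it; x points along the fingers, y is the direction in which the jaws open and shut, and the axes are right-handed (so a half turn about x gives the same grasp; the last joint's range is limited). The gripper opens to 85 mm and grips with 20 to 120 N. Pads are 22 mm wide; open, the fingers measure 114 mm over their backs; the gripper's body (76 mm by 85 mm) begins 54 mm behind the grasp point. The pads swing forward as they close: fully open they stand 13 mm farther back than shut.
Start: joints at [1.274, 0.521, -0.036, 1.599, 0.021, 1.021, -0.113], TCP at [0.141, -0.609, 0.231] pointing down, gripper open.
Joint ranges: [-2.91, 2.91], [-0.3, 2.13], [-1.5, 1.42], [0.17, 2.43], [-1.26, 4.41], [0.16, 1.93], [-2.52, 2.52]. Speed limits (rad/s): [1.89, 1.89, 2.39, 2.39, 3.01, 3.01, 3.01].

INTERFACE

Orientations are given as [roll, pitch, yaw] about the fixed x, y, z axes, in that order (R = Rz(yaw) Ry(pitch) Rx(roll)).
In Python, from workcell import bot gives the robot as it stands. The module is installed in compiled form; this text tells all that it offers.
- The arm moves only by the tool servo_tool, never from a script. Its argument "targets" is a list of rows, each an object of numbers: "x", "y", "z": the shift along the tool's x, y, z as a fraction of full scale; "wx", "wy", "wz": the turn, a rotation vector about the tool's x, y, z as a fraction of full scale. A call has 1 to 12 rows; each row is the pose to reach, as a shift and turn from the pose measured when the call began, along the tool's axes at that moment, turning the shorter way round; what a row does not reach only later rows make up. Full scale, the value 1, is 40 cm for a shift and 360 degrees for a turn. A row lasts 1/8 s, in which the tool goes at most 62.5 mm and 10.7 degrees, less where a joint would pass 70% of its speed; a pose out of reach is approached as far as the arm can. A call with a number of a shift or a turn outside -1 to 1 is refused whole. A call with a gripper value outside its range is refused whole. "grip" is the gripper command: -1 is shut, 1 is fully open, values between are in proportion, set as the call begins (left out, the last holds). The fingers move at their own pace and stop on an object; "squeeze" is the grip in N (left out, the last holds). Time passes only in rows, so rows that repeat a pose let the fingers close. It gives the time, the measured TCP pose, the force and the opening at its end, in the units of the state.
- bot.observe(): the state, without advancing time (a new reading comes with each control period).
- bot.grab_frame(name): name is "side" or "top" or "wrist"; returns (picture, depth): 384x512x3 uint8, red, green, blue; 384x512 float32, m along the optical axis (not along the pixel's ray), 0 where there is no reading.
- bot.get_calibration(name): a dict with "intrinsics" (3x3 intrinsics, pixels), "R" (3x3) and "t" (3): a world point X has camera coordinates R X + t. Camera axes: x right, y down, z forward; pixel columns grow to the right and rows downward; lengths in m; the calibration is good to about 2 mm. The wrist camera is an equidistant fisheye: a pixel r from the principal point sees the ray r / f radians off the axis. A picture is of the moment at which its call begins: read the wrist's pose just before it. get_calibration takes no time and is no camera call; for the wrist camera it gives the pose at the moment of the call.
- bot.job_done(): hands the job in, once; it reports no verdict.
Trained networks look in the newest picture that a camera, given by its name, has taken for a name from the list of things; names that differ only in an ending like _2 or _b are one class to them, and where a whole thing is asked for, a point or a joint stands for the part that bears it (a point fixed in the world has none). Each returns a list of dicts, best first, with "confidence" (0 to 1); they miss things now and then, are a little off and sometimes report something else, mostly with a low value. They report only what shows in the picture. A call takes as long as a camera call. They do not tell look-alikes from the thing itself.
- bot.trace(camera, target): "mask" (384x512 bool, what is visible of it) and "pixel" ([column, row] in pixels, amid what is visible of it).
The state is a dict: "clock": time; "qpos": joint angles; "qd": joint speeds; "joint_efforts": joint torques, N m; "position": TCP position; "tool_rot": TCP orientation; "force": force on the tool from outside, world axes, zero at the start; "moment": the same for the moment, N m; "grip_width": finger opening in m.
Only numpy, scipy, OpenCV 4.12 (cv2) and the standard library are available. Lean on these libraries where they do the work, as an engineer would, in place of code of your own. Each camera call takes 0.05 s, during which the arm holds its last target. There are 200 camera calls.

TASK

The round index table on the bench carries a few small things and moves on by one place with each full press of its lever. Press the lever down to its stop and let it come fully up again, as many times as it takes to bring the brass weight round to the pointer, and leave it standing there with the lever up. Work the table by the lever only: do not touch the turntable or the weight.

Things in the scene. Friction and masses are not known exactly. Their poses are not given: they have to be found in the camera images.
- weight: Small brass laboratory weight: cylinder 29 mm across with a narrow neck and a knob on top, 34 mm high, upright on one place of the turntable. Origin at the centre of its underside. The other small things on the table (rubber stopper, two tea lights, matchbox, chalk) are not wanted.
- turntable: Round white table 260 mm across, 68 mm high, ten round rubber places 36 degrees apart, 95 mm from the axis. Origin on the vertical axis at the top face. Its ratchet turns it one place (36 degrees) counter-clockwise seen from above per full lever stroke; it cannot go back and stays put as the lever rises. A short stroke turns it part of a place; the next full one completes that place.
- lever_pad (a point): Centre of the top of the black pad, 46 x 50 mm, on the press lever that sticks out from under the table towards the robot, 212 mm from the axis. Up: 68 mm above the bench. Fully down (stop): about 23 mm, moved under 4 mm sideways. It takes 2 to 6 N pressed slowly, 12 N fast; a spring lifts it. It must come fully up before the next stroke. Press at about 0.1 m/s.
- pointer_spot (a point): Where the weight must come to stand: at the level of the turntable's top face, 95 mm from its axis, in line with the fixed dark steel pointer on a post beside the rim (left seen from the robot, a quarter turn clockwise from the lever seen from above). It does not turn. Bystander: a loose insulator stand, 250 mm high, 0.45 m ahead of the robot and 0.3 to 0.55 m to its left; travel above it.
There are look-alikes about, which are no part of the job. There is more than one size of the weight; the job needs the smaller.

How it is judged:
By the outcome, as a careful person would: the job done as asked, in the order asked, and still so for the second after the job is handed in, with the robot touching nothing.
It also fails if it takes over 48 s, if anything falls off the work surface, if the arm or the gripper's body presses on something with over 40 N, if the wrist force passes 120 N, or if a joint passes its speed limit or range.

## Working session

There is one attempt and no reset: what is moved stays moved. The work goes in short steps, Python scripts to look and compute and a tool call to move; the robot and the scene stay as the last step left them, time stands still between calls to the robot, and variables do not carry over. Pictures are saved under pics/ and viewed, on a budget of 10 in all, crops included, one or two more only if the job needs it, and the job is handed in when it is done.

Besides the shell and the picture viewer there is one more tool, called after "Call:" in YAML: its name, and indented under it one key for each argument. servo_tool: Moves the arm, as the interface text tells. Shift numbers are shares of 40 cm and turn numbers shares of 360 degrees, none past 1 either way. Its arguments: {"type":"object","properties":{"targets":{"type":"array"},"grip":{"type":"number"},"squeeze":{"type":"number"}},"required":["targets"]}

```bash
mkdir -p pics; cat > h.py <<'E'
import numpy as np, cv2
from workcell import bot
def world(cam,px,d,c=None):
    c=c or bot.get_calibration(cam); K=np.array(c["intrinsics"])
    u,v=px; p=np.array([(u-K[0,2])/K[0,0]*d,(v-K[1,2])/K[1,1]*d,d])
    return np.array(c["R"]).T@(p-np.array(c["t"]))
def maskpts(cam,m,dep):
    r,c=np.nonzero(m&(dep>0)); return np.array([world(cam,(a,b),dep[b,a],CAL[cam]) for a,b in zip(c,r)])
CAL={n:bot.get_calibration(n) for n in("top","side")}
E
python3 - <<'E'
from h import *
np.set_printoptions(precision=3,suppress=True)
s=bot.observe(); print(s["clock"],s["position"],s["tool_rot"],s["force"],s["grip_width"])
ims=[]
for cam in("top","side"):
    im,dep=bot.grab_frame(cam); cv2.imwrite(f"pics/{cam}0.png",im[:,:,::-1])
    for t in("weight","turntable","lever_pad"):
        for d in bot.trace(cam,t)[:4]:
            P=maskpts(cam,d["mask"],dep)
            print(cam,t,round(d["confidence"],2),d["pixel"],len(P),*( (np.median(P,0),P.min(0),P.max(0)) if len(P) else ()))
E
```

```text
0.0 [ 0.14  -0.609  0.231] [-1.514  1.57   1.854] [ 0.235 -0.82   1.186] 0.08569364672198991
top weight 0.8 [307.7, 272.4] 265 [ 0.457 -0.062  0.026] [ 0.438 -0.083  0.012] [ 0.474 -0.045  0.049]
top weight 0.61 [305.2, 184.1] 167 [ 0.621 -0.05   0.087] [ 0.608 -0.066  0.075] [ 0.636 -0.039  0.104]
top turntable 0.84 [276.0, 161.0] 11042 [0.678 0.014 0.067] [ 0.56  -0.132 -0.002] [0.829 0.145 0.096]
side weight 0.8 [160.5, 251.3] 591 [ 0.458 -0.075  0.023] [ 0.437 -0.086 -0.001] [0.477 0.027 0.047]
side weight 0.62 [258.7, 210.9] 308 [ 0.623 -0.062  0.084] [ 0.61  -0.071  0.067] [0.64  0.03  0.103]
side weight 0.43 [185.9, 202.9] 491 [0.493 0.037 0.064] [0.459 0.022 0.044] [0.561 0.071 0.072]
side turntable 0.6 [284.4, 212.4] 5331 [ 0.676 -0.015  0.068] [ 0.563 -0.122 -0.   ] [0.834 0.302 0.097]
side lever_pad 0.8 [187.4, 206.2] 571 [0.497 0.037 0.063] [ 0.459 -0.002 -0.001] [0.564 0.182 0.072]
```

View pics/top0.png

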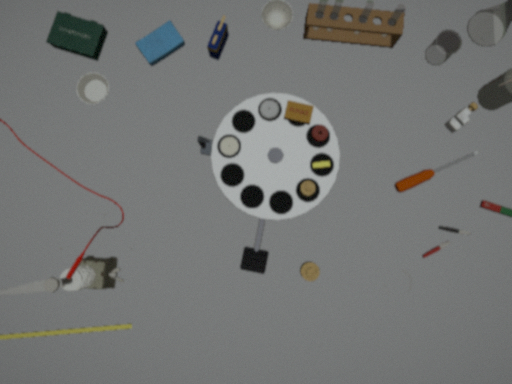

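View pics/side0.png

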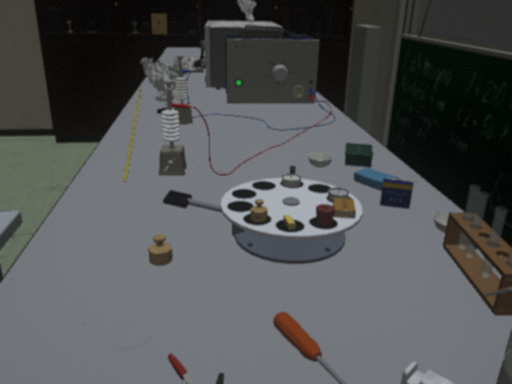

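The top view shows the table with its axis near (275,155) and the pointer on the left at (207,146). The small weight stands on the table at (308,188). The larger look-alike is on the bench at (310,271), and the lever pad is at (254,260). The side view agrees. Next I measure the angles.

```bash
python3 - <<'E'
from h import *
from scipy.spatial.transform import Rotation as Ro
np.set_printoptions(precision=3,suppress=True)
im,dep=bot.grab_frame("top"); g=im.astype(int).sum(2)
m=np.zeros(dep.shape,bool); m[85:225,205:345]=1
P=maskpts("top",m,dep); P=P[(abs(P[:,2]-.068)<.006)]
(c,r,_)=cv2.minEnclosingCircle((P[:,:2]*1000).astype(np.float32)); print("circle",c,r)
# rubber places: blobs dark, in the table plane
C=np.array(c)/1000
n,l,st,ce=cv2.connectedComponentsWithStats(((g<200)&m).astype(np.uint8))
for i in range(1,n):
    if st[i,4]>30:
        q=world("top",ce[i],np.median(dep[l==i])); v=q[:2]-C
        print(ce[i],st[i,4],q,"r",np.hypot(*v),"ang",np.degrees(np.arctan2(v[1],v[0])))
m=np.zeros(dep.shape,bool); m[240:280,235:275]=1; m&=(g<200)
P=maskpts("top",m,dep); P=P[P[:,2]>.05];print("pad",P.mean(0),P.min(0),P.max(0),P.ptp(0) if hasattr(P,'ptp') else '')
v=P.mean(0)[:2]-C; print(np.hypot(*v),np.degrees(np.arctan2(v[1],v[0])))
d=[d for d in bot.trace("top","weight") if d["pixel"][1]<220][0]
W=maskpts("top",d["mask"],dep);W=W[W[:,2]>.078];w=W.mean(0);v=w[:2]-C;print("weight",w,np.hypot(*v),np.degrees(np.arctan2(v[1],v[0])))
s=bot.observe();R=Ro.from_euler("xyz",s["tool_rot"]).as_matrix();print(s["clock"],R)
x=s["position"]
for t in([.14,-.609,.30],[P.mean(0)[0],P.mean(0)[1],.30],[P.mean(0)[0],P.mean(0)[1],.12]): print(R.T@(np.array(t)-x)/.4)
cv2.imwrite("pics/crop.png",cv2.resize(im[80:280,190:350,::-1],None,fx=3,fy=3))
E
```

```text
Traceback (most recent call last):
ValueError: not enough values to unpack (expected 3, got 2)
```

```bash
cat > m.py <<'E'
from h import *
from scipy.spatial.transform import Rotation as Ro
np.set_printoptions(precision=3,suppress=True)
im,dep=bot.grab_frame("top"); g=im.astype(int).sum(2)
m=np.zeros(dep.shape,bool); m[85:225,214:345]=1
P=maskpts("top",m,dep); P=P[(abs(P[:,2]-.068)<.006)]
(c,r)=cv2.minEnclosingCircle((P[:,:2]*1000).astype(np.float32)); print("circle",c,r)
C=np.array(c)/1000
n,l,st,ce=cv2.connectedComponentsWithStats(((g<200)&m).astype(np.uint8))
def ra(q): v=q[:2]-C; return np.hypot(*v),np.degrees(np.arctan2(v[1],v[0]))
for i in range(1,n):
    if st[i,4]>30:
        q=world("top",ce[i],np.median(dep[l==i])); print(ce[i],st[i,4],q,ra(q))
d=[d for d in bot.trace("top","weight") if d["pixel"][1]<220]
if d:
    W=maskpts("top",d[0]["mask"],dep);W=W[W[:,2]>.078];w=W.mean(0);print("weight",w,ra(w))
m=np.zeros(dep.shape,bool); m[240:280,235:275]=1; m&=(g<200)
P=maskpts("top",m,dep); P=P[P[:,2]>.05]
if len(P): print("pad",P.mean(0),P.min(0),P.max(0),ra(P.mean(0)))
q=world("top",(203,144),dep[144,203]);print("pointer",q,ra(q))
s=bot.observe();R=Ro.from_euler("xyz",s["tool_rot"]).as_matrix();print(s["clock"],s["position"]);print(R)
E
python3 - <<'E'
from m import *
x=s["position"];p=P.mean(0)
for t in([.14,-.609,.30],[p[0],p[1],.30],[p[0],p[1],.12]): print(R.T@(np.array(t)-x)/.4)
cv2.imwrite("pics/crop.png",cv2.resize(im[80:280,190:350,::-1],None,fx=3,fy=3))
E
```

```text
circle (689.046142578125, 10.06158447265625) 129.8551025390625
[243.067 120.848] 356 [0.758 0.075 0.068] (np.float64(0.0943218663818217), np.float64(43.10356653889178))
[296.24  121.813] 75 [ 0.756 -0.033  0.07 ] (np.float64(0.07940436533794645), np.float64(-32.79200763067118))
[317.669 135.842] 354 [ 0.724 -0.074  0.085] (np.float64(0.09081208419683139), np.float64(-67.42452446925002))
[321.711 164.333] 246 [ 0.67  -0.084  0.068] (np.float64(0.09582044643985878), np.float64(-101.72566057820633))
[231.838 174.464] 371 [0.648 0.096 0.067] (np.float64(0.09529371887589273), np.float64(115.23337290382426))
[307.244 191.86 ] 193 [ 0.614 -0.054  0.068] (np.float64(0.09887686070429713), np.float64(-139.35187569053673))
[251.697 196.064] 373 [0.605 0.056 0.068] (np.float64(0.09574568821808956), np.float64(151.13965143786498))
[280.577 201.883] 376 [ 0.594 -0.001  0.068] (np.float64(0.0958890297222611), np.float64(-173.23213921355796))
weight [ 0.621 -0.052  0.09 ] (np.float64(0.09161251130303578), np.float64(-137.69323090062966))
pad [0.479 0.051 0.067] [0.456 0.025 0.059] [0.504 0.077 0.075] (np.float64(0.21362682068888886), np.float64(168.8828399172402))
pointer [0.715 0.158 0.044] (np.float64(0.1499275287862423), np.float64(80.17423053470311))
0.55 [ 0.141 -0.609  0.231]
[[-0.     0.225 -0.974]
 [ 0.    -0.974 -0.225]
 [-1.    -0.     0.   ]]
[-0.172 -0.     0.001]
[-0.172 -1.418 -1.197]
[ 0.278 -1.418 -1.197]
```

View pics/crop.png

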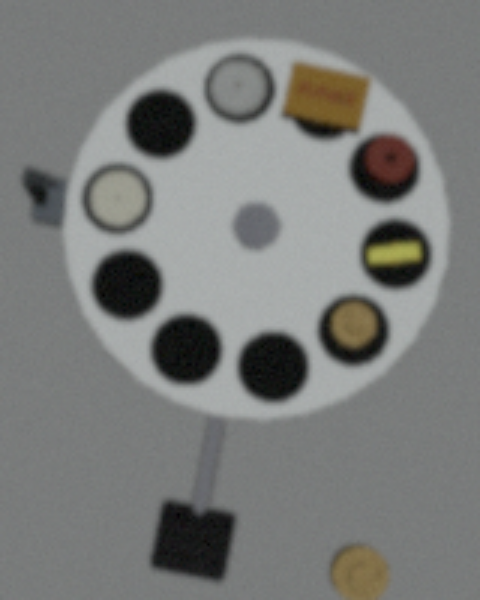

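All measurements agree: one place sits at 79.1°, the pointer at 78.9–80°, and the weight at about -137°. That is 216° clockwise of the pointer, so 6 strokes. Next I travel to the pad, rising on the way and keeping outside the inner reach limit.

Call:
servo_tool:
  targets:
    - {"x": -0.17, "y": -0.06, "z": -0.12}
    - {"x": -0.17, "y": -0.13, "z": -0.26}
    - {"x": -0.17, "y": -0.2, "z": -0.39}
    - {"x": -0.17, "y": -0.27, "z": -0.52}
    - {"x": -0.17, "y": -0.33, "z": -0.65}
    - {"x": -0.17, "y": -0.4, "z": -0.78}
    - {"x": -0.17, "y": -0.46, "z": -0.9}
    - {"x": -0.17, "y": -0.46, "z": -0.9}
    - {"x": -0.17, "y": -0.46, "z": -0.9}
  grip: -1

```text
$.targets[0]: bad value
```

Call:
servo_tool:
  targets:
    - {"x": -0.17, "y": -0.06, "z": -0.12, "wx": 0, "wy": 0, "wz": 0}
    - {"x": -0.17, "y": -0.13, "z": -0.26, "wx": 0, "wy": 0, "wz": 0}
    - {"x": -0.17, "y": -0.2, "z": -0.39, "wx": 0, "wy": 0, "wz": 0}
    - {"x": -0.17, "y": -0.27, "z": -0.52, "wx": 0, "wy": 0, "wz": 0}
    - {"x": -0.17, "y": -0.33, "z": -0.65, "wx": 0, "wy": 0, "wz": 0}
    - {"x": -0.17, "y": -0.4, "z": -0.78, "wx": 0, "wy": 0, "wz": 0}
    - {"x": -0.17, "y": -0.46, "z": -0.9, "wx": 0, "wy": 0, "wz": 0}
    - {"x": -0.17, "y": -0.46, "z": -0.9, "wx": 0, "wy": 0, "wz": 0}
    - {"x": -0.17, "y": -0.46, "z": -0.9, "wx": 0, "wy": 0, "wz": 0}
  grip: -1

```text
clock: 1.68
position: [0.4497, -0.349, 0.2992]
tool_rot: [0.297, 1.57, -2.618]
force: [0.2, 0.0, -0.1]
grip_width: 0.0003
```

Call:
servo_tool:
  targets:
    - {"x": 0, "y": -0.14, "z": -0.04, "wx": 0, "wy": 0, "wz": 0}
    - {"x": 0, "y": -0.28, "z": -0.09, "wx": 0, "wy": 0, "wz": 0}
    - {"x": 0, "y": -0.42, "z": -0.13, "wx": 0, "wy": 0, "wz": 0}
    - {"x": 0, "y": -0.56, "z": -0.17, "wx": 0, "wy": 0, "wz": 0}
    - {"x": 0, "y": -0.7, "z": -0.22, "wx": 0, "wy": 0, "wz": 0}
    - {"x": 0, "y": -0.84, "z": -0.26, "wx": 0, "wy": 0, "wz": 0}
    - {"x": 0, "y": -0.96, "z": -0.3, "wx": 0, "wy": 0, "wz": 0}
    - {"x": 0.15, "y": -0.96, "z": -0.3, "wx": 0, "wy": 0, "wz": 0}
    - {"x": 0.3, "y": -0.96, "z": -0.3, "wx": 0, "wy": 0, "wz": 0}
    - {"x": 0.45, "y": -0.96, "z": -0.3, "wx": 0, "wy": 0, "wz": 0}
    - {"x": 0.52, "y": -0.96, "z": -0.3, "wx": 0, "wy": 0, "wz": 0}
    - {"x": 0.52, "y": -0.96, "z": -0.3, "wx": 0, "wy": 0, "wz": 0}

```text
clock: 3.18
position: [0.4792, 0.0509, 0.0898]
tool_rot: [0.043, 1.567, -2.873]
force: [0.4, 0.1, 0.1]
grip_width: -0.0007
```

Call:
servo_tool:
  targets:
    - {"x": 0.05, "y": 0, "z": 0, "wx": 0, "wy": 0, "wz": 0}
    - {"x": 0.08, "y": 0, "z": 0, "wx": 0, "wy": 0, "wz": 0}
    - {"x": 0.11, "y": 0, "z": 0, "wx": 0, "wy": 0, "wz": 0}
    - {"x": 0.14, "y": 0, "z": 0, "wx": 0, "wy": 0, "wz": 0}
    - {"x": 0.165, "y": 0, "z": 0, "wx": 0, "wy": 0, "wz": 0}
    - {"x": 0.17, "y": 0, "z": 0, "wx": 0, "wy": 0, "wz": 0}
    - {"x": 0.17, "y": 0, "z": 0, "wx": 0, "wy": 0, "wz": 0}

```text
clock: 4.05
position: [0.4801, 0.0504, 0.0233]
tool_rot: [0.578, 1.569, -2.339]
force: [-2.9, -0.4, 12.0]
grip_width: 0.0002
```

Call:
servo_tool:
  targets:
    - {"x": 0.01, "y": 0, "z": 0, "wx": 0, "wy": 0, "wz": 0}
    - {"x": 0.01, "y": 0, "z": 0, "wx": 0, "wy": 0, "wz": 0}

```text
clock: 4.3
position: [0.4806, 0.0502, 0.0213]
tool_rot: [1.387, 1.569, -1.53]
force: [-11.9, 0.6, 38.8]
grip_width: 0.0004
```

Call:
servo_tool:
  targets:
    - {"x": -0.05, "y": 0, "z": 0, "wx": 0, "wy": 0, "wz": 0}
    - {"x": -0.1, "y": 0, "z": 0, "wx": 0, "wy": 0, "wz": 0}
    - {"x": -0.16, "y": 0, "z": 0, "wx": 0, "wy": 0, "wz": 0}
    - {"x": -0.17, "y": 0, "z": 0, "wx": 0, "wy": 0, "wz": 0}
    - {"x": -0.17, "y": 0, "z": 0, "wx": 0, "wy": 0, "wz": 0}

```text
clock: 4.92
position: [0.4809, 0.05, 0.0897]
tool_rot: [1.904, 1.569, -1.015]
force: [0.7, -0.4, -1.4]
grip_width: 0.0003
```

```bash
python3 - <<'E'
from m import *
cv2.imwrite("pics/crop1.png",cv2.resize(im[80:280,190:350,::-1],None,fx=3,fy=3))
E
```

```text
circle (689.2411499023438, 9.829089164733887) 129.8525390625
[295.42  113.686] 338 [ 0.768 -0.03   0.087] (np.float64(0.08805376926909582), np.float64(-26.732231714444602))
[270.158 116.351] 57 [0.767 0.02  0.069] (np.float64(0.0784361212118205), np.float64(7.233418576068147))
[316.381 133.296] 223 [ 0.733 -0.074  0.068] (np.float64(0.0940612497564497), np.float64(-62.47953809211848))
[228.232 148.303] 357 [0.701 0.104 0.068] (np.float64(0.09496172246609308), np.float64(82.61558738577065))
[322.246 163.72 ] 175 [ 0.671 -0.085  0.068] (np.float64(0.0964081337830871), np.float64(-101.04612386826207))
[309.339 187.843] 369 [ 0.622 -0.059  0.068] (np.float64(0.09586947881068751), np.float64(-134.43884798862027))
[254.164 197.275] 371 [0.603 0.051 0.068] (np.float64(0.09589646732557588), np.float64(154.34406627878772))
[283.363 201.52 ] 375 [ 0.595 -0.007  0.068] (np.float64(0.09611938001476), np.float64(-170.05289277161665))
[265.491 222.07 ] 57 [0.547 0.037 0.439] (np.float64(0.14528833384817888), np.float64(169.17314734237263))
weight [ 0.676 -0.08   0.09 ] (np.float64(0.0906285206000896), np.float64(-98.46331136674665))
pad [0.501 0.053 0.481] [0.488 0.03  0.432] [0.526 0.072 0.507] (np.float64(0.19337156745121342), np.float64(167.12494335992386))
pointer [0.714 0.158 0.045] (np.float64(0.14996241396683838), np.float64(80.33282207227012))
5.025 [0.48  0.05  0.089]
[[-0.     0.222 -0.975]
 [-0.002 -0.975 -0.222]
 [-1.     0.002  0.001]]
```

View pics/crop1.png

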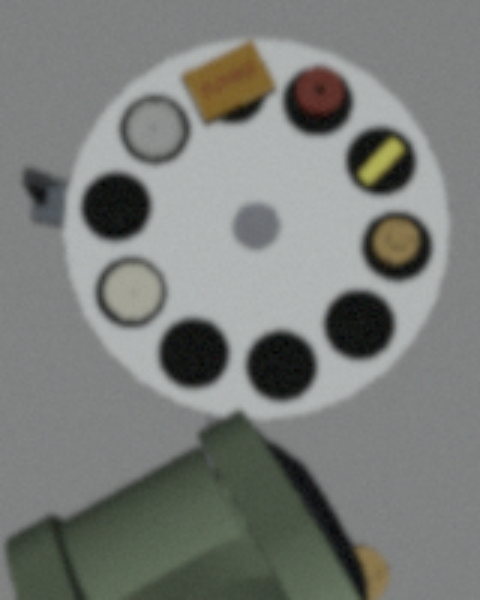

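The stroke turned the table 39.5°, about 3.5° past a place, likely because of my extra 39 N push at the stop. From here I press more gently and check that the overshoot doesn't add up.

Call:
servo_tool:
  targets:
    - {"x": 0.05, "y": 0, "z": 0, "wx": 0, "wy": 0, "wz": 0}
    - {"x": 0.08, "y": 0, "z": 0, "wx": 0, "wy": 0, "wz": 0}
    - {"x": 0.105, "y": 0, "z": 0, "wx": 0, "wy": 0, "wz": 0}
    - {"x": 0.13, "y": 0, "z": 0, "wx": 0, "wy": 0, "wz": 0}
    - {"x": 0.15, "y": 0, "z": 0, "wx": 0, "wy": 0, "wz": 0}
    - {"x": 0.166, "y": 0, "z": 0, "wx": 0, "wy": 0, "wz": 0}
    - {"x": 0.166, "y": 0, "z": 0, "wx": 0, "wy": 0, "wz": 0}

```text
clock: 5.9
position: [0.4806, 0.05, 0.0225]
tool_rot: [1.291, 1.568, -1.627]
force: [-3.8, -1.7, 22.8]
grip_width: -0.0002
```

```bash
python3 -c "from m import *" | grep -E "weight|0\.068\] |^[0-9]"
```

```text
[290.09  112.664] 122 [ 0.775 -0.021  0.068] (np.float64(0.0907592513493779), np.float64(-19.580071187315596))
[302.414 114.455] 99 [ 0.771 -0.046  0.068] (np.float64(0.09885379190467691), np.float64(-34.061737938830035))
[248.755 126.143] 49 [0.747 0.063 0.068] (np.float64(0.07823694670913041), np.float64(42.86802199039805))
[317.186 134.977] 177 [ 0.729 -0.075  0.068] (np.float64(0.09367972769908646), np.float64(-64.93859144710135))
[321.842 162.028] 361 [ 0.674 -0.084  0.068] (np.float64(0.09500284159487254), np.float64(-99.2760573996201))
[232.989 176.614] 360 [0.644 0.094 0.068] (np.float64(0.09570938333951944), np.float64(118.37353093778684))
[309.041 188.027] 365 [ 0.622 -0.058  0.068] (np.float64(0.09583475152865531), np.float64(-135.02985242638817))
[282.946 201.5  ] 368 [ 0.595 -0.006  0.068] (np.float64(0.09622434983755897), np.float64(-170.64091772941208))
weight [ 0.73 -0.07  0.09] (np.float64(0.08891599386929705), np.float64(-62.965443236451655))
6.0 [0.481 0.05  0.023]
```

Call:
servo_tool:
  targets:
    - {"x": -0.05, "y": 0, "z": 0, "wx": 0, "wy": 0, "wz": 0}
    - {"x": -0.1, "y": 0, "z": 0, "wx": 0, "wy": 0, "wz": 0}
    - {"x": -0.16, "y": 0, "z": 0, "wx": 0, "wy": 0, "wz": 0}
    - {"x": -0.165, "y": 0, "z": 0, "wx": 0, "wy": 0, "wz": 0}
    - {"x": -0.165, "y": 0, "z": 0, "wx": 0, "wy": 0, "wz": 0}

```text
clock: 6.62
position: [0.4804, 0.0501, 0.0882]
tool_rot: [1.103, 1.568, -1.814]
force: [0.3, -0.1, -0.4]
grip_width: -0.0003
```

```bash
python3 -c "from m import *" | grep -E "weight|0\.068\] |^[0-9]"
```

```text
[295.607 113.473] 224 [ 0.773 -0.032  0.068] (np.float64(0.09376781408429), np.float64(-26.36909345499251))
[248.755 126.143] 49 [0.747 0.063 0.068] (np.float64(0.07833298023974268), np.float64(42.73306629920324))
[317.115 135.201] 174 [ 0.729 -0.075  0.068] (np.float64(0.09350150938511158), np.float64(-65.07271771784245))
[321.86  162.121] 364 [ 0.674 -0.084  0.068] (np.float64(0.09508522201898248), np.float64(-99.29589973117419))
[233.008 176.556] 360 [0.644 0.094 0.068] (np.float64(0.09547467429730798), np.float64(118.24878271975264))
[309.003 188.068] 366 [ 0.622 -0.058  0.068] (np.float64(0.09576451720528102), np.float64(-135.00450747215925))
[283.    201.557] 368 [ 0.594 -0.006  0.068] (np.float64(0.09620130718455748), np.float64(-170.53494291916158))
weight [ 0.73 -0.07  0.09] (np.float64(0.08924202977745378), np.float64(-63.171348540461025))
6.725 [0.48  0.05  0.088]
```

The overshoot doesn't add up: the table is now only about 2° past the place. On to strokes 3 to 5.

Call:
servo_tool:
  targets:
    - {"x": 0.05, "y": 0, "z": 0, "wx": 0, "wy": 0, "wz": 0}
    - {"x": 0.08, "y": 0, "z": 0, "wx": 0, "wy": 0, "wz": 0}
    - {"x": 0.105, "y": 0, "z": 0, "wx": 0, "wy": 0, "wz": 0}
    - {"x": 0.13, "y": 0, "z": 0, "wx": 0, "wy": 0, "wz": 0}
    - {"x": 0.15, "y": 0, "z": 0, "wx": 0, "wy": 0, "wz": 0}
    - {"x": 0.162, "y": 0, "z": 0, "wx": 0, "wy": 0, "wz": 0}
    - {"x": 0.162, "y": 0, "z": 0, "wx": 0, "wy": 0, "wz": 0}

```text
clock: 7.6
position: [0.4803, 0.05, 0.0229]
tool_rot: [0.918, 1.568, -1.999]
force: [-2.6, -2.2, 17.7]
grip_width: 0.0004
```

Call:
servo_tool:
  targets:
    - {"x": -0.05, "y": 0, "z": 0, "wx": 0, "wy": 0, "wz": 0}
    - {"x": -0.1, "y": 0, "z": 0, "wx": 0, "wy": 0, "wz": 0}
    - {"x": -0.16, "y": 0, "z": 0, "wx": 0, "wy": 0, "wz": 0}
    - {"x": -0.165, "y": 0, "z": 0, "wx": 0, "wy": 0, "wz": 0}
    - {"x": -0.165, "y": 0, "z": 0, "wx": 0, "wy": 0, "wz": 0}

```text
clock: 8.22
position: [0.4801, 0.0501, 0.0883]
tool_rot: [0.776, 1.567, -2.141]
force: [-0.0, 0.1, 0.4]
grip_width: 0.0001
```

```bash
python3 -c "from m import *" | grep -E "weight|0\.068\] |^[0-9]"
```

```text
[262.437 111.222] 135 [0.778 0.035 0.068] (np.float64(0.09219639219355205), np.float64(15.989743503350397))
[274.096 106.819] 83 [0.787 0.012 0.068] (np.float64(0.09787195205047843), np.float64(1.0228433488951112))
[296.378 114.75 ] 172 [ 0.771 -0.033  0.068] (np.float64(0.09240407590549668), np.float64(-28.01621210773313))
[316.904 133.89 ] 354 [ 0.732 -0.075  0.068] (np.float64(0.09462589133761314), np.float64(-63.43647621894428))
[237.024 146.463] 41 [0.705 0.086 0.068] (np.float64(0.07799483123932646), np.float64(78.24418268566069))
[321.766 162.321] 364 [ 0.674 -0.084  0.068] (np.float64(0.09515140434413977), np.float64(-99.44543000906484))
[225.    179.387] 31 [0.638 0.11  0.068] (np.float64(0.11209362370575321), np.float64(116.9752658398396))
[308.782 188.291] 371 [ 0.621 -0.058  0.068] (np.float64(0.09581575947048468), np.float64(-135.25826617116323))
[253.4   196.959] 370 [0.603 0.053 0.068] (np.float64(0.0959930731128029), np.float64(153.4351562226404))
[276.795 206.841] 44 [0.584 0.006 0.068] (np.float64(0.10540484717238552), np.float64(-178.0086323524152))
weight [ 0.769 -0.03   0.09 ] (np.float64(0.08869731167748462), np.float64(-26.585438388347676))
8.325 [0.48  0.05  0.088]
```

Call:
servo_tool:
  targets:
    - {"x": 0.05, "y": 0, "z": 0, "wx": 0, "wy": 0, "wz": 0}
    - {"x": 0.08, "y": 0, "z": 0, "wx": 0, "wy": 0, "wz": 0}
    - {"x": 0.105, "y": 0, "z": 0, "wx": 0, "wy": 0, "wz": 0}
    - {"x": 0.13, "y": 0, "z": 0, "wx": 0, "wy": 0, "wz": 0}
    - {"x": 0.15, "y": 0, "z": 0, "wx": 0, "wy": 0, "wz": 0}
    - {"x": 0.162, "y": 0, "z": 0, "wx": 0, "wy": 0, "wz": 0}
    - {"x": 0.162, "y": 0, "z": 0, "wx": 0, "wy": 0, "wz": 0}

```text
clock: 9.2
position: [0.4799, 0.05, 0.0231]
tool_rot: [0.681, 1.567, -2.236]
force: [-1.5, -0.6, 14.2]
grip_width: 0.0
```

Call:
servo_tool:
  targets:
    - {"x": -0.05, "y": 0, "z": 0, "wx": 0, "wy": 0, "wz": 0}
    - {"x": -0.1, "y": 0, "z": 0, "wx": 0, "wy": 0, "wz": 0}
    - {"x": -0.16, "y": 0, "z": 0, "wx": 0, "wy": 0, "wz": 0}
    - {"x": -0.165, "y": 0, "z": 0, "wx": 0, "wy": 0, "wz": 0}
    - {"x": -0.165, "y": 0, "z": 0, "wx": 0, "wy": 0, "wz": 0}

```text
clock: 9.82
position: [0.4799, 0.0501, 0.0885]
tool_rot: [0.597, 1.566, -2.32]
force: [0.6, -0.1, -1.2]
grip_width: 0.0001
```

```bash
python3 -c "from m import *" | grep -E "weight|0\.068\] |^[0-9]"
```

```text
[267.87  109.983] 177 [0.78  0.024 0.068] (np.float64(0.09264672839456499), np.float64(8.870205269838342))
[296.285 113.823] 355 [ 0.773 -0.033  0.068] (np.float64(0.09435067326761276), np.float64(-27.324902767294702))
[241.135 122.536] 222 [0.754 0.078 0.068] (np.float64(0.09465861719113747), np.float64(46.22784953657792))
[317.014 134.054] 355 [ 0.731 -0.075  0.068] (np.float64(0.0948641639208556), np.float64(-63.52720908829823))
[321.77  162.427] 365 [ 0.673 -0.084  0.068] (np.float64(0.09523816356601018), np.float64(-99.33613851645946))
[304.841 195.091] 44 [ 0.608 -0.05   0.068] (np.float64(0.10082826046651079), np.float64(-143.8023853523731))
[282.46  201.597] 372 [ 0.594 -0.005  0.068] (np.float64(0.09567150976542022), np.float64(-170.95882862519642))
[246.763 201.605] 38 [0.594 0.066 0.068] (np.float64(0.11011303903583693), np.float64(149.43515983819358))
weight [0.778 0.025 0.09 ] (np.float64(0.09007406620182379), np.float64(9.86012592614136))
9.925 [0.48  0.05  0.088]
```

Call:
servo_tool:
  targets:
    - {"x": 0.05, "y": 0, "z": 0, "wx": 0, "wy": 0, "wz": 0}
    - {"x": 0.08, "y": 0, "z": 0, "wx": 0, "wy": 0, "wz": 0}
    - {"x": 0.105, "y": 0, "z": 0, "wx": 0, "wy": 0, "wz": 0}
    - {"x": 0.13, "y": 0, "z": 0, "wx": 0, "wy": 0, "wz": 0}
    - {"x": 0.15, "y": 0, "z": 0, "wx": 0, "wy": 0, "wz": 0}
    - {"x": 0.162, "y": 0, "z": 0, "wx": 0, "wy": 0, "wz": 0}
    - {"x": 0.162, "y": 0, "z": 0, "wx": 0, "wy": 0, "wz": 0}

```text
clock: 10.8
position: [0.4796, 0.0499, 0.0231]
tool_rot: [0.537, 1.565, -2.379]
force: [-0.4, -1.0, 13.2]
grip_width: -0.0001
```

Call:
servo_tool:
  targets:
    - {"x": -0.05, "y": 0, "z": 0, "wx": 0, "wy": 0, "wz": 0}
    - {"x": -0.1, "y": 0, "z": 0, "wx": 0, "wy": 0, "wz": 0}
    - {"x": -0.16, "y": 0, "z": 0, "wx": 0, "wy": 0, "wz": 0}
    - {"x": -0.165, "y": 0, "z": 0, "wx": 0, "wy": 0, "wz": 0}
    - {"x": -0.165, "y": 0, "z": 0, "wx": 0, "wy": 0, "wz": 0}

```text
clock: 11.42
position: [0.4796, 0.0501, 0.0885]
tool_rot: [0.486, 1.565, -2.431]
force: [0.5, 0.2, -0.1]
grip_width: 0.0002
```

```bash
python3 -c "from m import *" | grep -E "weight|0\.068\] |^[0-9]"
```

```text
[267.761 109.259] 348 [0.782 0.025 0.068] (np.float64(0.09412957755591173), np.float64(8.807187323300067))
[296.404 113.85 ] 354 [ 0.773 -0.034  0.068] (np.float64(0.09436985170572355), np.float64(-27.549721844270927))
[241.352 122.739] 176 [0.754 0.078 0.068] (np.float64(0.0938341460296637), np.float64(46.27661965123423))
[317.045 134.113] 355 [ 0.731 -0.075  0.068] (np.float64(0.09489549328294011), np.float64(-63.696769133371134))
[227.686 148.274] 226 [0.701 0.105 0.068] (np.float64(0.09578657607978122), np.float64(82.52037614086302))
[320.804 170.065] 46 [ 0.658 -0.082  0.068] (np.float64(0.09706286231493204), np.float64(-108.65323883466))
[308.58  188.511] 374 [ 0.621 -0.057  0.068] (np.float64(0.09580335535441581), np.float64(-135.43184287856332))
[278.255 207.686] 51 [0.582 0.003 0.068] (np.float64(0.10699432228312299), np.float64(-176.39287027556549))
11.525 [0.479 0.05  0.088]
```

One more, with a slower finish.

Call:
servo_tool:
  targets:
    - {"x": 0.05, "y": 0, "z": 0, "wx": 0, "wy": 0, "wz": 0}
    - {"x": 0.075, "y": 0, "z": 0, "wx": 0, "wy": 0, "wz": 0}
    - {"x": 0.1, "y": 0, "z": 0, "wx": 0, "wy": 0, "wz": 0}
    - {"x": 0.12, "y": 0, "z": 0, "wx": 0, "wy": 0, "wz": 0}
    - {"x": 0.135, "y": 0, "z": 0, "wx": 0, "wy": 0, "wz": 0}
    - {"x": 0.145, "y": 0, "z": 0, "wx": 0, "wy": 0, "wz": 0}
    - {"x": 0.153, "y": 0, "z": 0, "wx": 0, "wy": 0, "wz": 0}
    - {"x": 0.158, "y": 0, "z": 0, "wx": 0, "wy": 0, "wz": 0}
    - {"x": 0.162, "y": 0, "z": 0, "wx": 0, "wy": 0, "wz": 0}
    - {"x": 0.162, "y": 0, "z": 0, "wx": 0, "wy": 0, "wz": 0}

```text
clock: 12.78
position: [0.4794, 0.05, 0.0234]
tool_rot: [0.459, 1.564, -2.458]
force: [-1.1, -0.8, 10.1]
grip_width: -0.0002
```

Call:
servo_tool:
  targets:
    - {"x": -0.05, "y": 0, "z": 0, "wx": 0, "wy": 0, "wz": 0}
    - {"x": -0.1, "y": 0, "z": 0, "wx": 0, "wy": 0, "wz": 0}
    - {"x": -0.16, "y": 0, "z": 0, "wx": 0, "wy": 0, "wz": 0}
    - {"x": -0.25, "y": 0, "z": 0, "wx": 0, "wy": 0, "wz": 0}
    - {"x": -0.4, "y": 0, "z": 0, "wx": 0, "wy": 0, "wz": 0}
    - {"x": -0.55, "y": 0, "z": 0, "wx": 0, "wy": 0, "wz": 0}
    - {"x": -0.65, "y": 0.15, "z": 0, "wx": 0, "wy": 0, "wz": 0}
    - {"x": -0.65, "y": 0.3, "z": 0, "wx": 0, "wy": 0, "wz": 0}
    - {"x": -0.65, "y": 0.45, "z": 0, "wx": 0, "wy": 0, "wz": 0}
    - {"x": -0.65, "y": 0.6, "z": 0, "wx": 0, "wy": 0, "wz": 0}
    - {"x": -0.65, "y": 0.6, "z": 0, "wx": 0, "wy": 0, "wz": 0}

```text
clock: 14.15
position: [0.5338, -0.1877, 0.2829]
tool_rot: [0.41, 1.563, -2.513]
force: [0.1, 1.7, 0.0]
grip_width: -0.0004
```

```bash
python3 - <<'E'
from m import *
cv2.imwrite("pics/crop2.png",cv2.resize(im[80:280,190:350,::-1],None,fx=3,fy=3))
E
```

```text
circle (688.9517822265625, 9.977445602416992) 129.64048767089844
[268.287 109.138] 355 [0.782 0.023 0.068] (np.float64(0.0943082402752341), np.float64(8.230212820179416))
[296.76  114.053] 359 [ 0.772 -0.034  0.068] (np.float64(0.09432177714139942), np.float64(-27.951915188746863))
[242.202 121.778] 356 [0.756 0.076 0.067] (np.float64(0.09427120669190682), np.float64(44.67103531271176))
[227.823 147.875] 192 [0.702 0.105 0.068] (np.float64(0.09578738169121441), np.float64(81.99145108168965))
[317.977 141.773] 44 [ 0.715 -0.077  0.068] (np.float64(0.09058839289005607), np.float64(-73.03089608276866))
[321.632 163.019] 367 [ 0.672 -0.084  0.068] (np.float64(0.09508496917054332), np.float64(-100.12724496053389))
[232.153 176.647] 249 [0.644 0.096 0.068] (np.float64(0.09669162922203214), np.float64(117.71799924903449))
[252.753 196.697] 376 [0.602 0.054 0.092] (np.float64(0.09740042235832691), np.float64(153.12178335468417))
[306.316 195.614] 57 [ 0.607 -0.052  0.068] (np.float64(0.10340847412497502), np.float64(-142.8342735924756))
[278.161 193.452] 31 [0.611 0.004 0.068] (np.float64(0.078615627973288), np.float64(-175.33218935020645))
weight [0.702 0.1   0.09 ] (np.float64(0.09122596326073287), np.float64(81.67115894905841))
pad [0.479 0.051 0.067] [0.456 0.025 0.06 ] [0.504 0.077 0.074] (np.float64(0.2136616163524519), np.float64(168.8714516729893))
pointer [0.714 0.158 0.045] (np.float64(0.14990255850152223), np.float64(80.19796113257877))
14.25 [ 0.534 -0.183  0.283]
[[-0.006  0.222 -0.975]
 [-0.003 -0.975 -0.222]
 [-1.     0.002  0.007]]
```

View pics/crop2.png

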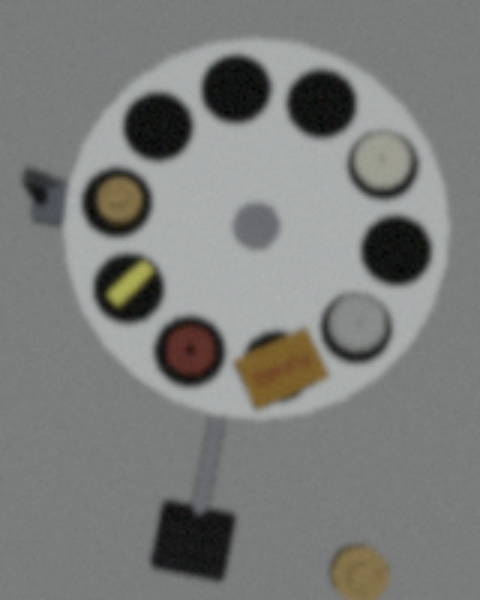

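The final crop shows the weight at (118,200), in line with the pointer, within about 1° of the nominal place. The pad is up at z = 0.067 and the arm is clear.

```bash
python3 -c "
from workcell import bot
print(bot.job_done(), bot.observe()['clock'])"
```

```text
the job is handed in; nothing more can be done
the job is handed in; nothing more can be done
```

The brass weight is standing at the pointer with the lever up. It took six full lever strokes. I handed the job in at about 14 s on the robot's clock, with the arm clear of everything.

**Last checks:**
- **Weight:** it is upright at 81.7°, measured around the table axis. The pointer is at about 79–80° by two measurements, so the weight is about 2–3° past it, or 3–4 mm. By the rubber places, the table itself is only 1–1.5° past nominal.
- **Lever and table:** the pad is back at 67 mm, where it started. All the other small things are still on the table.

**What was off:**
- **First stroke:** while confirming the stop I pushed to 38.8 N through the fingertips, just under the 40 N limit. That turned the table about 3.5° too far. The next stroke took most of that up, and I pressed more gently after that, with 10 N on the last stroke.
- **After stroke 5:** the network did not report the weight in that picture. I relied on the positions of the rubber places for that step, and the final picture confirmed the weight again.

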